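# Take a keg hoop's diameter with a spring tape and lock it

## Robot

A 7-joint arm with a two-finger parallel gripper is mounted at the origin on a cart in front of the work surface, level with it; the furniture and walls round the work are solid. World frame = base frame: x ahead of the robot, y to its left, z up, the work surface at z = 0. Lengths are in m, angles in rad, forces in N, time in s.
With the tool pointing down it reaches from about 0.4 to 0.85 m from the base axis. Payload 10.4 kg.
Tool frame: the origin (TCP) lies between the finger pads; the fingertips stand env.tip_reach ahead of it and the grasp point (between the pads) lies 11 mm behind it (env.tip_reach is the distance from the TCP to the fingertips, in m); z points along the fingers, y is the direction in which the jaws open and shut (so a half turn about z gives the same grasp; the last joint's range is limited). The gripper opens to 87 mm and grips with 3 to 60 N. Pads are 19 mm wide; open, the fingers measure 117 mm over their backs; the gripper's body (75 mm by 190 mm) begins 51 mm behind the grasp point.
Start: joints at [-1.246, 0.332, -0.065, 1.46, 0.022, 1.35, -0.088], TCP at [0.213, 0.588, 0.231] pointing down, gripper open.
Joint ranges: [-2.6, 2.6], [-0.5, 2.12], [-1.47, 1.34], [0.16, 2.42], [-1.27, 4.41], [0.06, 2.06], [-2.6, 2.6]. Speed limits (rad/s): [2.22, 2.22, 2.79, 2.79, 3.14, 3.14, 3.14].

## Interface

Orientations are given as a unit quaternion [x, y, z, w].
In Python, from station import env gives the robot as it stands.
- The arm moves only by the tool move_arm, never from a script. Its argument "series" is a list of rows, each a list of 3 entries, a list of its own where there are three numbers: the opening, from 0 (shut) to 1 (fully open), then the shift along the tool's x, y, z in units of 0.06 m (1.0 is 0.06 m), then the turn about the tool's z in units of 0.15 rad (1.0 is 0.15 rad). In form: [[jaw, [dx, dy, dz], roll], ...]. A call has exactly 10 rows; each row shifts and turns the commanded pose from where the row before left it, along the tool's axes as they then stand; what a row does not reach is not made up. A row lasts 1/8 s, in which the tool goes at most 62.5 mm and 10.7 degrees, less where a joint would pass 70% of its speed; a pose out of reach is approached as far as the arm can. A call with a number of a shift or a turn outside -1 to 1 is refused whole. A call with a gripper value outside its range is refused whole. The fingers move at their own pace and stop on an object; "force" is the grip in N (left out, the last holds). Time passes only in rows, so rows that do not move let the fingers close, or fill a call up. It gives the time, the measured TCP pose, the force and the opening at its end, in the units of the state.
- env.get_obs(): the state, without advancing time (a new reading comes with each control period).
- env.grab_frame(name): name is "scene" or "top" or "wrist"; returns (picture, depth): 420x560x3 uint8, blue, green, red; 420x560 float32, m along the optical axis (not along the pixel's ray), 0 where there is no reading.
- env.camera_model(name): a dict with "vertical_fov" (degrees; the focal length in pixels is half the picture's height over the tangent of half this angle, whatever the lens; pixels are square), "cx", "cy" (the principal point, pixels), "R" (3x3) and "t" (3): a world point X has camera coordinates R X + t. Camera axes: x right, y down, z forward; pixel columns grow to the right and rows downward; lengths in m; the calibration is good to about 2 mm. A picture is of the moment at which its call begins: read the wrist's pose just before it. camera_model takes no time and is no camera call; for the wrist camera it gives the pose at the moment of the call.
- env.close_job(): hands the job in, once; it reports no verdict.
Trained networks look in the newest picture that a camera, given by its name, has taken for a name from the list of things; names that differ only in an ending like _2 or _b are one class to them, and where a whole thing is asked for, a point or a joint stands for the part that bears it (a point fixed in the world has none). Each returns a list of dicts, best first, with "score" (0 to 1); they miss things now and then, are a little off and sometimes report something else, mostly with a low value. They report only what shows in the picture. A call takes as long as a camera call.
- env.trace(label, camera): "pixels" (420x560 bool, what is visible of it) and "at" ([column, row] in pixels, amid what is visible of it).
The state is a dict: "t": time; "q": joint angles; "qd": joint speeds; "tau": joint torques, N m; "eef_pos": TCP position; "orientation": TCP orientation; "wrist_force": force on the tool from outside, world axes, zero at the start; "wrist_torque": the same for the moment, N m; "finger_gap": opening from 0.0 (shut) to 1.0 (fully open).
Only numpy, scipy, OpenCV 4.12 (cv2) and the standard library are available. Lean on these libraries where they do the work, as an engineer would, in place of code of your own. Each camera call takes 0.05 s, during which the arm holds its last target. There are 200 camera calls.

## Task

Measure the iron keg hoop right across with the spring tape: hook the tape's end over the outside of the hoop's rim with the case inside the hoop, draw the case back across the middle and over the opposite rim with the hook still caught, and stand it upright on the worktop with its nose snug against the outside of that rim. Then press the tape's lock fully down to keep the reading and leave tape and hoop standing there. Be gentle: do not shift the hoop, force the tape or its lock, or let the blade snap back, and leave the other tools alone.

Things in the scene. Friction and masses are not known exactly. Their poses are not given: they have to be found in the camera images.
- tape: Pocket tape measure standing upright: bright metal case 60 long (x), 34 wide (y), 66 high to its round top, 0.35 to 0.55 kg. Origin: centre of the underside; z up, x out of the nose (the flat front, at x=+30). Grip the flat sides (y=-17, +17) 35 to 50 above the underside, x -10 to 0. Starts with blade in, lock up
- tape_hook (a point): Middle of the hook's inner face, 6 below the blade's underside; x points away from the case. Blade: rigid straight strip 19 wide, 2 thick, always along the case's x axis, underside 27.5 above the case's underside. Hook: plate 20 wide, 2 thick, square to the blade, hanging 12 below its underside. Blade in, 13 are open between hook and nose to take the rim (the 34 wide nose sits 2 off a curved wall)
- blade_out (a joint): How far the blade is drawn out, m: 0 = in, 0.21 = end of travel. From the hook's inner face to the nose is 0.013 more. A spring pulls the blade in with 1.4 N at 0, 1.9 N at 0.15; less than the grip of the case's rubber foot, so it stays where it is let go and must be eased up to the rim by hand. Snug across the hoop it reads 0.139 to 0.155, by where it is taken
- lock_pad: The lock: a dark ribbed plunger 20 x 18 mm in the top of the case, 10 ahead of the case's middle, standing 8 proud. Origin: centre of its top face, 74 above the case's underside when up. Press straight down: it resists with 5 N, then snaps down 5 mm and stays. More than 30 N on it damages it
- lock (a joint): Travel of the lock, m: 0 = up (blade free), about 0.0053 = snapped down (blade held)
- hoop: Hoop of a small keg lying on the worktop: rusty iron, an upright wall 5 thick, 26 high, sprung oval: 168 over the outside where widest, 152 where narrowest; 0.5 kg, loose: its friction holds 3.4 N or more, above the tape's spring, but a push shifts it. Rivets on the inside only. Origin: centre of the ring, on the worktop; z up. Over 35 N between tape and hoop bends the hook
- bench_vice: Small bench vice screwed to the worktop right of the hoop, about 200 x 105, its jaws up to 106 above the worktop; keep the hand clear of it. Origin: middle of its foot
- whetstone: Grey sharpening stone 48 x 152 x 24, lying loose behind the hoop; leave it. Origin: centre of its underside
- barrel_tap: Small wooden barrel tap 33 x 104 x 47, lying loose behind the hoop to the left; leave it. Origin: centre of its underside
- pliers: Pliers 49 x 165 x 12, lying loose at the front left; leave them. Origin: centre of the underside
- cork_lying: Cork 24 thick, 42 long, lying loose left of the hoop; leave it. Origin: centre of its underside

How it is judged:
By the outcome, as a careful person would: the job done as asked, in the order asked, and still so for the second after the job is handed in, with the robot touching nothing.
It also fails if it takes over 72 s, if anything falls off the work surface, if the arm or the gripper's body presses on something with over 40 N, if the wrist force passes 120 N, or if a joint passes its speed limit or range.

## Working session

There is one attempt and no reset: what is moved stays moved. The work goes in short steps, Python scripts to look and compute and a tool call to move; the robot and the scene stay as the last step left them, time stands still between calls to the robot, and variables do not carry over. Pictures are saved under pics/ and viewed, about 8 in all and at most 12, crops included, and the job is handed in when it is done.

Besides the shell and the picture viewer there is one more tool, called after "Call:" as name([rows], argument=value, ...), one row to a line, values as JSON. move_arm: Moves the arm, as the interface text tells. Its arguments: {"type":"object","properties":{"series":{"type":"array","items":{"type":"array"}},"force":{"type":"number"}},"required":["series"]}

```bash
mkdir -p pics; ls
cat > h.py <<'E'
import numpy as np, cv2
from station import env
def cam(name):
    m=env.camera_model(name); f=210/np.tan(np.radians(m["vertical_fov"])/2)
    return m,f
def pts(name,depth,mask=None):
    m,f=cam(name); v,u=np.nonzero((depth>0)&(mask if mask is not None else True))
    z=depth[v,u]; P=np.c_[(u-m["cx"])*z/f,(v-m["cy"])*z/f,z]
    return (P-np.array(m["t"]))@np.array(m["R"])
def proj(name,X):
    m,f=cam(name); c=np.atleast_2d(X)@np.array(m["R"]).T+np.array(m["t"])
    return c[:,:2]/c[:,2:]*f+[m["cx"],m["cy"]]
E
python3 - <<'E'
from h import *
o=env.get_obs(); print({k:np.round(v,3).tolist() for k,v in o.items()}, env.tip_reach)
for c in ["top","scene"]:
    im,d=env.grab_frame(c); cv2.imwrite(f"pics/{c}0.png",im)
    m,f=cam(c); print(c,f,m["cx"],m["cy"],np.round(m["R"],3).tolist(),np.round(m["t"],3))
    for n in ["tape","hoop","bench_vice","lock_pad","tape_hook"]:
        for r in env.trace(n,c)[:2]:
            P=pts(c,d,r["pixels"])
            if len(P): print(c,n,round(r["score"],2),r["at"],len(P),np.percentile(P,[2,50,98],axis=0).round(3).tolist())
E
```

```text
pics
{'t': 0.0, 'q': [-1.246, 0.333, -0.065, 1.461, 0.022, 1.35, -0.088], 'qd': [0.002, 0.0, 0.0, -0.001, 0.001, 0.001, 0.001], 'tau': [0.0, -62.325, 0.025, -38.988, -0.061, 0.04, 0.0], 'eef_pos': [0.213, 0.587, 0.23], 'orientation': [0.173, 0.985, -0.001, -0.0], 'wrist_force': [0.202, -0.461, -0.607], 'wrist_torque': [0.039, -0.052, -0.051], 'finger_gap': 1.001} 0.008
top 408.0969335910782 278.57589897619897 208.6199386922519 [[0.209, -0.978, -0.002], [-0.911, -0.194, -0.365], [0.356, 0.078, -0.931]] [0.178 0.553 0.679]
top tape 0.6 [201.3, 218.6] 616 [[0.448, 0.424, 0.001], [0.47, 0.446, 0.06], [0.508, 0.492, 0.076]]
top hoop 0.82 [292.4, 193.1] 994 [[0.427, 0.2, 0.001], [0.531, 0.273, 0.024], [0.589, 0.345, 0.029]]
top hoop 0.22 [360.4, 159.8] 1569 [[0.678, 0.064, 0.004], [0.696, 0.136, 0.024], [0.725, 0.21, 0.028]]
top lock_pad 0.57 [261.4, 148.3] 400 [[0.639, 0.327, 0.002], [0.664, 0.363, 0.023], [0.705, 0.411, 0.048]]
top lock_pad 0.45 [192.8, 207.0] 80 [[0.474, 0.449, 0.068], [0.483, 0.458, 0.074], [0.494, 0.469, 0.077]]
top tape_hook 0.42 [194.6, 209.4] 94 [[0.474, 0.449, 0.066], [0.483, 0.458, 0.074], [0.494, 0.468, 0.077]]
scene 504.92170858561224 282.8184890083159 210.39351366467204 [[-0.759, -0.651, 0.001], [-0.333, 0.388, -0.859], [0.559, -0.653, -0.511]] [0.586 0.125 0.883]
scene tape 0.82 [231.6, 285.3] 1103 [[0.447, 0.447, 0.002], [0.471, 0.47, 0.032], [0.504, 0.485, 0.073]]
scene hoop 0.6 [285.7, 216.1] 269 [[0.425, 0.212, 0.001], [0.565, 0.242, 0.014], [0.587, 0.323, 0.027]]
scene lock_pad 0.45 [230.9, 262.5] 89 [[0.264, 0.459, 0.065], [0.481, 0.466, 0.072], [0.493, 0.662, 0.291]]
scene tape_hook 0.59 [217.3, 282.1] 63 [[0.493, 0.472, 0.028], [0.502, 0.482, 0.029], [0.511, 0.49, 0.031]]
```

Run:
```python
from h import *
import cv2
a=cv2.imread("pics/top0.png"); b=cv2.imread("pics/scene0.png")
a=a[60:340,100:500]; b=b[120:400,100:500]
cv2.imwrite("pics/both0.png",cv2.resize(np.vstack([a,b]),(800,1120))[:, :][:1120] if 0 else np.hstack([a,b]))
```

```text
(no output)
```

View pics/both0.png

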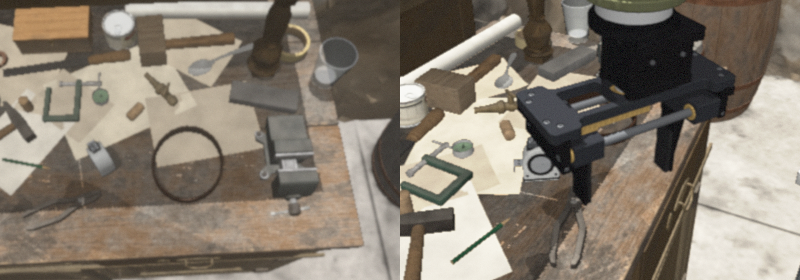

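The top view shows the tape at about (201,218), the hoop round (288,224), the vice right of it at (390,220), and the cork, tap and stone behind. With the blade level, the hook can't stay caught while the case clears the rim. The case will need about 12° nose-down pitch, pivoting in the grip. Next I fit the hoop, tape and vice.

Run:
```python
from h import *
im,d=env.grab_frame("top")
def top(n,k=0):
    r=env.trace(n,"top"); 
    return [x for x in r][k]["pixels"]
h=top("hoop"); P=pts("top",d,cv2.dilate(h.astype(np.uint8),np.ones((3,3)))>0)
Q=P[(P[:,2]>.018)&(P[:,2]<.033)]; 
Q=Q[np.linalg.norm(Q[:,:2]-[.508,.272],axis=1)<.1]
e=cv2.fitEllipse((Q[:,:2]*1000).astype(np.float32)); print("hoop",len(Q),e)
t=top("tape"); P=pts("top",d,t)
for lo,hi in [(.055,.09),(.02,.09)]:
    Q=P[(P[:,2]>lo)&(P[:,2]<hi)]; print("tape",len(Q),cv2.minAreaRect((Q[:,:2]*1000).astype(np.float32)))
for n in ["bench_vice","whetstone","cork_lying","barrel_tap","pliers"]:
    for r in env.trace(n,"top")[:1]:
        P=pts("top",d,r["pixels"]); P=P[P[:,2]>.006]; print(n,r["score"],r["at"],np.percentile(P,[2,98],axis=0).round(3).tolist() if len(P) else 0)
P=pts("top",d); 
Q=P[(P[:,2]>.05)&(P[:,2]<.15)&(P[:,1]<.22)&(P[:,1]>-.1)&(P[:,0]>.35)&(P[:,0]<.7)]
print("tall near vice",np.percentile(Q,[1,99],axis=0).round(3).tolist())
print(proj("wrist",[[.475,.453,.066],[.508,.272,.02]]))
```

```text
hoop 660 ((508.8686218261719, 272.8042297363281), (146.33154296875, 161.82630920410156), 92.24717712402344)
tape 374 ((476.9868469238281, 452.4541931152344), (47.754188537597656, 34.40851593017578), 47.05116271972656)
tape 557 ((482.45233154296875, 458.570556640625), (75.6758041381836, 34.74209213256836), 47.05116653442383)
whetstone 0.75 [361.0, 158.0] [[0.678, 0.064, 0.008], [0.725, 0.21, 0.028]]
cork_lying 0.52 [235.5, 172.5] [[0.586, 0.397, 0.014], [0.623, 0.422, 0.025]]
barrel_tap 0.77 [263.0, 150.0] [[0.639, 0.328, 0.013], [0.701, 0.409, 0.048]]
pliers 0.55 [165.3, 265.3] [[0.31, 0.441, 0.007], [0.409, 0.574, 0.014]]
tall near vice [[0.441, 0.024, 0.052], [0.631, 0.125, 0.108]]
[[248.85443046 412.91904836]
 [149.61995355 433.18774824]]
```

Call:
move_arm([
  [1,[-0.8,-0.12,0],0],
  [1,[-0.8,-0.12,0],0],
  [1,[-0.8,-0.12,0],0],
  [1,[-0.8,-0.12,0],0],
  [1,[-0.8,-0.12,0],0],
  [1,[-0.85,-0.12,0],0],
  [1,[0,0,0],-1],
  [1,[0,0,0],-1],
  [1,[0,0,0],-1],
  [1,[0,0,0],-1],
])

```text
t: 2.25
eef_pos: [0.4719, 0.4478, 0.2305]
orientation: [-0.128, 0.992, 0.0, -0.0]
wrist_force: [0.1, 0.7, -0.4]
finger_gap: 1.003
```

Call:
move_arm([
  [1,[0,0,0],-1],
  [1,[0,0,0],-1],
  [1,[0,0,0],-1],
  [1,[0,0,0],-0.8],
  [1,[0,0,0.3],0],
  [1,[0,0,0.3],0],
  [1,[0,0,0.3],0],
  [1,[0,0,0],0],
  [1,[0,0,0],0],
  [1,[0,0,0],0],
])

```text
t: 3.5
eef_pos: [0.4722, 0.4481, 0.1774]
orientation: [-0.4, 0.917, 0.0, 0.001]
wrist_force: [0.0, -0.3, 0.2]
finger_gap: 1.001
```

```bash
cat >> h.py <<'E'
def ang(v): return np.degrees(np.arctan2(v[1],v[0]))
def state():
    from scipy.spatial.transform import Rotation as R
    o=env.get_obs(); M=R.from_quat(o["orientation"]).as_matrix()
    print("t",round(float(o["t"]),2),"pos",np.round(o["eef_pos"],4),"xdir",round(ang(M[:,0]),1),"ydir",round(ang(M[:,1]),1),"zt",np.round(M[:,2],3),"F",np.round(o["wrist_force"],1),"gap",round(float(o["finger_gap"]),3))
    return o,M
def to(M,p,target,yaw_y=None):
    "shift in units along tool axes, roll in units to bring jaw axis to yaw_y (deg)"
    print("shift",np.round(M.T@(np.array(target)-p)/.06,3), "" if yaw_y is None else "roll %.2f"%(-np.radians((yaw_y-ang(M[:,1])+90)%180-90)/.15))
E
python3 - <<'E'
from h import *
o,M=state(); print("q",np.round(o["q"],2))
im,d=env.grab_frame("wrist"); cv2.imwrite("pics/w1.png",im)
for r in env.trace("tape","wrist")[:1]:
    P=pts("wrist",d,r["pixels"]); print(r["score"],r["at"],len(P))
    for lo,hi in [(.055,.09),(.015,.09),(.068,.085),(.025,.032)]:
        Q=P[(P[:,2]>lo)&(P[:,2]<hi)]; print(lo,len(Q),cv2.minAreaRect((Q[:,:2]*1000).astype(np.float32)) if len(Q)>4 else 0)
E
```

```text
t 3.5 pos [0.4722 0.4481 0.1774] xdir -132.9 ydir 137.1 zt [ 0.001  0.001 -1.   ] F [ 0.  -0.3  0.2] gap 1.001
q [-0.76  0.42 -0.09  1.45  0.04  1.27  1.54]
```

View pics/w1.png

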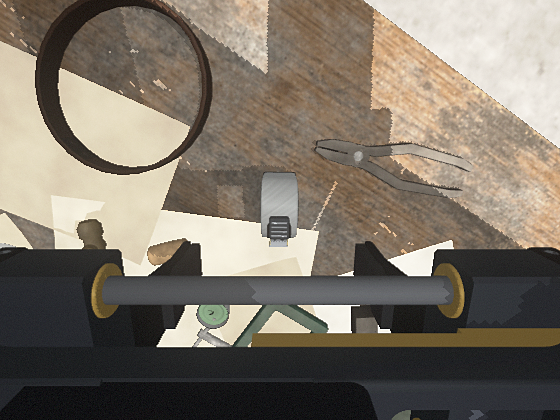

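The wrist view shows the tape at (280,208), lock toward the hand, aligned with the jaws. The network missed it, so I measure it by depth.

Run:
```python
from h import *
o,M=state()
im,d=env.grab_frame("wrist"); P=pts("wrist",d)
P=P[np.linalg.norm(P[:,:2]-[.48,.455],axis=1)<.06]
for lo,hi in [(.05,.085),(.012,.085),(.068,.085),(.025,.033)]:
    Q=P[(P[:,2]>lo)&(P[:,2]<hi)]
    if len(Q)>4:
        c,s,a=cv2.minAreaRect((Q[:,:2]*1000).astype(np.float32)); print(lo,len(Q),np.round(c,1),np.round(s,1),round(a,1),"zmax",Q[:,2].max().round(4))
to(M,o["eef_pos"],[.4715,.447,.045-.011])
```

```text
t 3.6 pos [0.472  0.4481 0.1772] xdir -132.9 ydir 137.1 zt [ 0.001  0.001 -1.   ] F [ 0.4  0.2 -0.5] gap 1.0
0.05 2040 [475.1 452.5] [52.7 35. ] 46.3 zmax 0.0759
0.012 2550 [480.3 457.8] [74.8 35.1] 46.2 zmax 0.0759
0.068 466 [482. 460.] [20.5 17.8] 47.5 zmax 0.0759
0.025 174 [480.8 457.4] [74.6 30.6] 46.4 zmax 0.033
shift [ 0.022 -0.006  2.387]
```

Call:
move_arm([
  [1,[0.04,0.013,0.4],0.08],
  [1,[0,0,0.4],0],
  [1,[0,0,0.4],0],
  [1,[0,0,0.4],0],
  [1,[0,0,0.4],0],
  [1,[0,0,0.3],0],
  [1,[0,0,0.087],0],
  [0,[0,0,0],0],
  [0,[0,0,0],0],
  [0,[0,0,0],0],
], force=8)

```text
t: 4.9
eef_pos: [0.47, 0.447, 0.0341]
orientation: [-0.394, 0.919, 0.0, 0.001]
wrist_force: [0.3, 0.7, 0.3]
finger_gap: 0.747
```

Call:
move_arm([
  [0,[0,0,0],0],
  [0,[0,0,0],0],
  [0,[0,0,0],0],
  [0,[0,0,-0.05],0],
  [0,[0,0,-0.05],0],
  [0,[0,0,-0.05],0],
  [0,[0,0,0],0],
  [0,[0,0,0],0],
  [0,[0,0,0],0],
  [0,[0,0,0],0],
])

```text
t: 6.15
eef_pos: [0.4697, 0.4466, 0.0423]
orientation: [-0.394, 0.919, 0.0, -0.0]
wrist_force: [0.0, -0.3, -5.2]
finger_gap: 0.392
```

Run:
```python
from h import *
o,M=state(); print(o["wrist_torque"].round(3) if hasattr(o["wrist_torque"],"round") else o["wrist_torque"])
im,d=env.grab_frame("wrist"); cv2.imwrite("pics/w2.png",im)
im2,d2=env.grab_frame("scene")
p=proj("scene",[.475,.453,.04])[0].astype(int); print(p)
c=im2[max(0,p[1]-70):p[1]+70,max(0,p[0]-90):p[0]+90]
cv2.imwrite("pics/s2.png",np.hstack([cv2.resize(im,(400,300)),cv2.resize(c,(386,300))]))
```

```text
t 6.15 pos [0.4697 0.4466 0.0423] xdir -133.6 ydir 136.4 zt [-0.  0. -1.] F [ 0.  -0.3 -5.2] gap 0.392
[0.03  0.076 0.02 ]
[240 275]
```

View pics/s2.png

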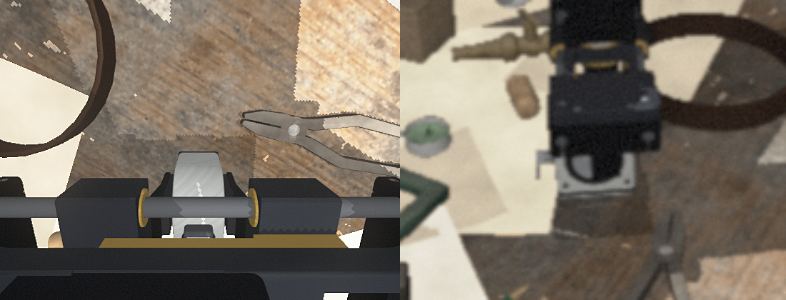

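Held at 8 N with about 5 N weight, about 8 mm up. I ease the grip to see whether the case pivots nose-down on its own.

Call:
move_arm([
  [0,[0,0,0],0],
  [0,[0,0,0],0],
  [0,[0,0,0],0],
  [0,[0,0,0],0],
  [0,[0,0,0],0],
  [0,[0,0,0],0],
  [0,[0,0,0],0],
  [0,[0,0,0],0],
  [0,[0,0,0],0],
  [0,[0,0,0],0],
], force=4)

```text
t: 7.5
eef_pos: [0.4697, 0.4467, 0.0424]
orientation: [-0.394, 0.919, 0.0, 0.0]
wrist_force: [0.4, 1.4, -4.0]
finger_gap: 0.391
```

```bash
cat >> h.py <<'E'
def side(yaw,grip,cam="scene"):
    "case side outline in (along, z) relative to grip point, from a side camera"
    im,d=env.grab_frame(cam); P=pts(cam,d)
    a=np.array([np.cos(np.radians(yaw)),np.sin(np.radians(yaw))]); n=np.array([-a[1],a[0]])
    u=(P[:,:2]-grip)@a; v=(P[:,:2]-grip)@n
    k=(abs(v)<.024)&(u>-.04)&(u<.08)&(P[:,2]>.0)&(P[:,2]<.09)
    return im,d,u[k],v[k],P[k,2]
E
python3 - <<'E'
from h import *
o,M=state(); print(np.round(o["wrist_torque"],3))
im,d,u,v,z=side(46.4,o["eef_pos"][:2])
k=abs(v)>.012
for a in range(-30,60,6):
    s=k&(u*1000>=a)&(u*1000<a+6)&(z>.004)
    if s.sum(): print(a+3,s.sum(),"z",np.percentile(z[s],[0,5,95,100]).round(4)*1000, "v",(np.median(v[s])*1000).round(1))
E
```

```text
t 7.5 pos [0.4697 0.4467 0.0424] xdir -133.6 ydir 136.4 zt [ 0.  0. -1.] F [ 0.4  1.4 -4. ] gap 0.391
[ 0.251 -0.185  0.024]
-27 10 z [15.5 15.7 24.7 25. ] v 13.6
-21 48 z [11.2 14.4 44.5 46. ] v 15.8
-15 67 z [ 9.8 12.6 45.8 48.6] v 16.1
-9 48 z [10.1 11.4 49.5 51.6] v 16.1
-3 40 z [ 8.7  9.3 50.2 53.1] v 16.6
3 47 z [ 6.4  8.2 47.8 51.2] v 16.1
9 46 z [ 4.2  7.7 51.1 53.7] v 16.8
15 75 z [ 5.4  7.6 47.1 50.1] v 16.5
21 80 z [ 4.5  7.4 47.7 50.6] v 16.4
27 81 z [ 4.4  6.7 46.5 50.1] v 16.3
33 74 z [ 4.2  8.2 48.5 54.8] v 15.9
39 18 z [23.3 24.7 46.7 47.2] v 14.5
```

Run:
```python
from h import *
im,d=env.grab_frame("scene")
m,f=cam("scene"); z=np.where(d>0,d,1); H,W=d.shape; uu,vv=np.meshgrid(np.arange(W),np.arange(H))
X=(np.stack([(uu-m["cx"])*z/f,(vv-m["cy"])*z/f,z],-1)-m["t"])@np.array(m["R"])
c=im[240:310,200:290].copy()
cv2.imwrite("pics/s3.png",cv2.resize(c,None,fx=6,fy=6,interpolation=cv2.INTER_CUBIC))
```

```text
(no output)
```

View pics/s3.png

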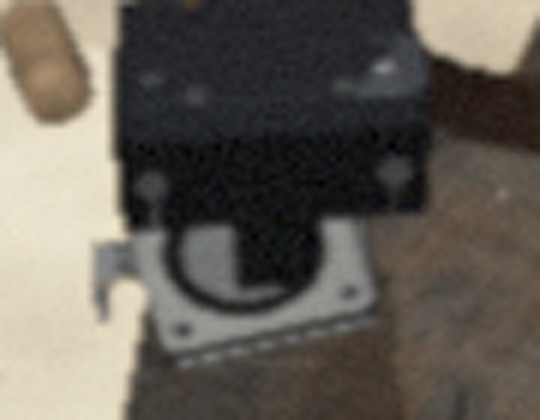

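Clearly pitched nose-down, the underside running from about (229,299) to (262,293). I compute the angle.

Run:
```python
from h import *
from scipy.optimize import least_squares
o,M=state(); y=np.radians(46.4); a=np.array([np.cos(y),np.sin(y),0]); n=np.array([-a[1],a[0],0]); 
def pt(x,z,p):  # case-frame pt in world; p: along, height of nose-bottom, pitch
    c,s=np.cos(p[2]),np.sin(p[2]); dx=x-30
    return np.r_[o["eef_pos"][:2],0]+a*(p[0]+dx*c-z*-s*1)+n*.017+np.array([0,0,p[1]-dx*s+z*c])
obs=np.array([[200+175/6,240+357/6],[200+375/6,240+318/6]])
for th in [0,8,10,12,14,16]:
    q=proj("scene",[pt(30,0,[.038,.002,np.radians(th)]),pt(-30,0,[.038,.002,np.radians(th)])])
    dd=q[1]-q[0]; print(th,np.degrees(np.arctan2(-dd[1],dd[0])).round(1),q.round(1).tolist())
dd=obs[1]-obs[0]; print("obs",np.degrees(np.arctan2(-dd[1],dd[0])).round(1),obs.round(1).tolist())
```

```text
t 7.6 pos [0.4697 0.4467 0.0424] xdir -133.6 ydir 136.4 zt [ 0.  0. -1.] F [ 0.8  0.5 -3.1] gap 0.39
0 3.8 [[223.8, 301.3], [5227.8, -30.8]]
8 9.9 [[223.8, 301.3], [17181.1, -2667.7]]
10 11.5 [[223.8, 301.3], [44057.2, -8599.5]]
12 -167.0 [[223.8, 301.3], [-71647.3, 16939.5]]
14 -165.4 [[223.8, 301.3], [-19262.8, 5377.4]]
16 -163.8 [[223.8, 301.3], [-10948.1, 3542.5]]
obs 11.0 [[229.2, 299.5], [262.5, 293.0]]
```

```bash
cat >> h.py <<'E'
def casept(origin,yaw,th,x,z,yy=.017):
    "world point of case-frame (x,z) m; origin=nose-bottom world, th=nose-down pitch deg"
    y,t=np.radians(yaw),np.radians(th); a=np.array([np.cos(y),np.sin(y),0]); n=np.array([-a[1],a[0],0])
    dx=x-.03; c,s=np.cos(t),np.sin(t)
    return np.array(origin)+a*(dx*c+z*s)+n*yy+np.array([0,0,-dx*s+z*c])
E
python3 - <<'E'
from h import *
from scipy.optimize import least_squares
o=env.get_obs(); a=np.array([np.cos(np.radians(46.4)),np.sin(np.radians(46.4)),0])
obs=np.array([[200+175/6,240+357/6],[200+375/6,240+318/6]])
for th in [0,8,10,12,14,16]:
    N=np.r_[o["eef_pos"][:2],.003]+a*.03
    q=proj("scene",[casept(N,46.4,th,.03,0),casept(N,46.4,th,-.03,0)])
    dd=q[1]-q[0]; print(th,np.degrees(np.arctan2(-dd[1],dd[0])).round(1),q.round(1).tolist())
dd=obs[1]-obs[0]; print("obs",np.degrees(np.arctan2(-dd[1],dd[0])).round(1),obs.round(1).tolist())
E
```

```text
0 3.8 [[228.6, 300.5], [264.8, 298.2]]
8 9.9 [[228.6, 300.5], [264.4, 294.3]]
10 11.5 [[228.6, 300.5], [264.2, 293.3]]
12 13.0 [[228.6, 300.5], [263.9, 292.4]]
14 14.6 [[228.6, 300.5], [263.6, 291.4]]
16 16.2 [[228.6, 300.5], [263.2, 290.5]]
obs 11.0 [[229.2, 299.5], [262.5, 293.0]]
```

Call:
move_arm([
  [0,[0,0,-0.02],0],
  [0,[0,0,-0.02],0],
  [0,[0,0,-0.02],0],
  [0,[0,0,0],0],
  [0,[0,0,0],0],
  [0,[0,0,0],0],
  [0,[0,0,0],0],
  [0,[0,0,0],0],
  [0,[0,0,0],0],
  [0,[0,0,0],0],
], force=4)

```text
t: 8.85
eef_pos: [0.4697, 0.4466, 0.046]
orientation: [-0.394, 0.919, 0.0, 0.0]
wrist_force: [-0.3, -1.0, -3.2]
finger_gap: 0.391
```

```bash
cat >> h.py <<'E'
def pitch(yaw,box,near):
    "case side by segmentation of bright pixels; fit lower edge line"
    im,d=env.grab_frame("scene"); return im,d
def fitpose(yaw,eef,sgn=1,cam="scene"):
    "fit (along offset of nose-bottom, its height, pitch) to depth pts on side face: lower/back outline"
    im,d=env.grab_frame(cam)
    from scipy.optimize import minimize
    g=im.mean(2); hsv=cv2.cvtColor(im,cv2.COLOR_BGR2HSV)
    return im,g,hsv
E
python3 - <<'E'
from h import *
o,M=state()
im,d=env.grab_frame("scene"); c=im[240:310,200:290]
cv2.imwrite("pics/s4.png",cv2.resize(c,None,fx=6,fy=6,interpolation=cv2.INTER_CUBIC))
E
```

```text
t 8.85 pos [0.4697 0.4466 0.046 ] xdir -133.6 ydir 136.4 zt [ 0.  0. -1.] F [-0.3 -1.  -3.2] gap 0.391
```

View pics/s4.png

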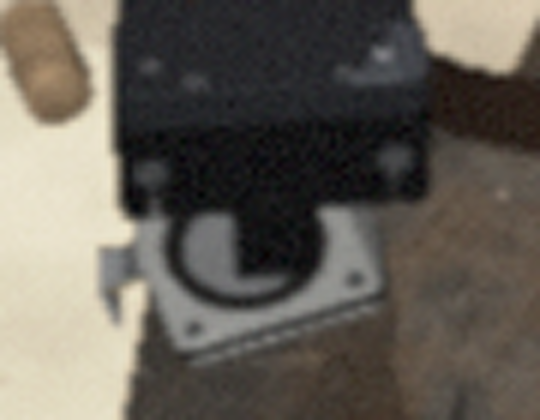

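The case now hangs about 17° nose-down at 4 N with its nose on the table, so it pivots under gravity, while 8 N holds it firm. Plan: hook at level, raise at low grip to pitch it, firm the grip, then draw up along the slope. Now I firm the grip, lift and turn to yaw 0.

Call:
move_arm([
  [0,[0,0,0],0],
  [0,[0,0,0],0],
  [0,[0,0,-0.2],0],
  [0,[0,0,-0.4],0],
  [0,[0,0,-0.5],0.9],
  [0,[0,0,-0.2],0.9],
  [0,[0,0,0],0.9],
  [0,[0,0,0],0.9],
  [0,[0,0,0],0.9],
  [0,[0,0,0],0.9],
], force=12)

```text
t: 10.15
eef_pos: [0.4696, 0.4468, 0.1246]
orientation: [0.002, 1.0, 0.0, 0.0]
wrist_force: [-0.8, -0.7, -5.7]
finger_gap: 0.393
```

Run:
```python
from h import *
o,M=state()
im,d=env.grab_frame("wrist"); P=pts("wrist",d)
Q=P[(P[:,2]>.02)&(P[:,2]<.033)]; r=np.linalg.norm(Q[:,:2]-[.509,.273],axis=1); Q=Q[(r<.092)&(r>.065)]
print("wrist hoop",len(Q),cv2.fitEllipse((Q[:,:2]*1000).astype(np.float32)) if len(Q)>20 else 0, Q[:,2].mean() if len(Q) else 0)
im2,d2=env.grab_frame("top"); P=pts("top",d2)
Q=P[(P[:,2]>.02)&(P[:,2]<.033)]; r=np.linalg.norm(Q[:,:2]-[.509,.273],axis=1); Q=Q[(r<.092)&(r>.065)]
print("top hoop",len(Q),cv2.fitEllipse((Q[:,:2]*1000).astype(np.float32)), Q[:,2].mean(), Q[:,:2].min(0),Q[:,:2].max(0))
# blade/hook from top+scene
for c in ["top","scene"]:
    _,dd=env.grab_frame(c); P=pts(c,dd); p=o["eef_pos"]
    k=(abs(P[:,1]-p[1])<.013)&(P[:,0]>p[0]+.03)&(P[:,0]<p[0]+.075)&(P[:,2]>.02)&(P[:,2]<.11); Q=P[k]-p
    print(c,k.sum(),np.percentile(Q,[1,50,99],axis=0).round(4).tolist() if k.sum() else 0)
to(M,o["eef_pos"],[.55,.273,.10],90)
cv2.imwrite("pics/w5.png",np.hstack([cv2.resize(im,(400,300)),cv2.resize(im2,(400,300))]))
```

```text
t 10.15 pos [0.4696 0.4468 0.1246] xdir 179.8 ydir 89.8 zt [ 0.     0.001 -1.   ] F [-0.8 -0.7 -5.7] gap 0.393
wrist hoop 2409 ((505.86614990234375, 274.5907287597656), (145.18994140625, 161.97642517089844), 91.77960968017578) 0.024791603464147965
top hoop 35 ((577.9115600585938, 235.1392822265625), (4.879846572875977, 44.775230407714844), 145.8124542236328) 0.02670728384172825 [0.56295483 0.21662491] [0.59137982 0.25668284]
top 0 0
scene 22 [[0.0444, 0.0061, -0.0371], [0.047, 0.0091, -0.0291], [0.0495, 0.0113, -0.0209]]
shift [-1.351 -2.891  0.409] roll -0.03
```

View pics/w5.png

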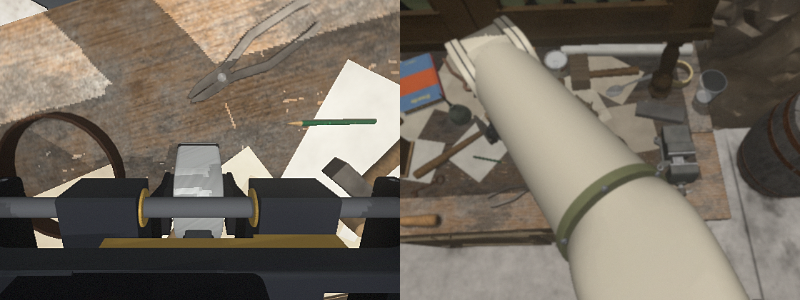

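The wrist view shows the tape hanging straight in the jaws and the hoop at left; the arm blocks the top camera. I set the tape down flat in the middle of the hoop to level it, and measure the hoop from there.

Call:
move_arm([
  [0,[-0.04,-0.6,0],0],
  [0,[-0.04,-0.75,0],0],
  [0,[-0.04,-0.75,0],0],
  [0,[-0.05,-0.8,0],0],
  [0,[0,0,0],0],
  [0,[0,0,0],0],
  [0,[0,0,0.3],0],
  [0,[0,0,0.3],0],
  [0,[0,0,0],0],
  [0,[0,0,0],0],
], force=12)

```text
t: 11.6
eef_pos: [0.4799, 0.2728, 0.0878]
orientation: [-0.0, 1.0, -0.0, -0.0]
wrist_force: [-0.6, -0.6, -4.6]
finger_gap: 0.39
```

Run:
```python
from h import *
o,M=state()
for c in ["wrist","scene"]:
    im,d=env.grab_frame(c); P=pts(c,d)
    Q=P[(P[:,2]>.021)&(P[:,2]<.033)]; r=np.linalg.norm(Q[:,:2]-[.508,.273],axis=1); Q=Q[(r<.092)&(r>.064)]
    print(c,len(Q),cv2.fitEllipse((Q[:,:2]*1000).astype(np.float32)), Q[:,2].mean(), Q[:,:2].min(0),Q[:,:2].max(0))
    cv2.imwrite(f"pics/{c}6.png",im)
a=cv2.imread("pics/wrist6.png"); b=cv2.imread("pics/scene6.png")
p=proj("scene",[.508,.273,.02])[0].astype(int); print(p)
b=b[p[1]-75:p[1]+75,p[0]-100:p[0]+100]
cv2.imwrite("pics/c6.png",np.hstack([cv2.resize(a,(400,300)),cv2.resize(b,(400,300))]))
```

```text
t 11.6 pos [0.4799 0.2728 0.0878] xdir -180.0 ydir 90.0 zt [-0. -0. -1.] F [-0.6 -0.6 -4.6] gap 0.39
wrist 2280 ((506.1217346191406, 273.056884765625), (144.71575927734375, 159.21163940429688), 92.0688247680664) 0.026046977016022935 [0.42399458 0.19919256] [0.57420815 0.34733639]
scene 502 ((507.3880920410156, 274.90057373046875), (146.65951538085938, 162.0598907470703), 91.25334930419922) 0.024337384521447302 [0.42399437 0.20063864] [0.59258946 0.35041666]
[294 233]
```

View pics/c6.png

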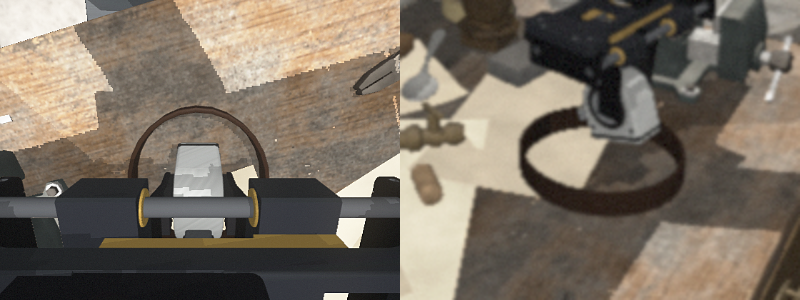

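View 6: the hoop sits centred about the tape and the case is still pitched nose-down. I lower it and level it on the worktop at low grip.

Call:
move_arm([
  [0,[0,0,0.3],0],
  [0,[0,0,0.3],0],
  [0,[0,0,0.06],0],
  [0,[0,0,0],0],
  [0,[0,0,0.04],0],
  [0,[0,0,0.04],0],
  [0,[0,0,0.04],0],
  [0,[0,0,0.04],0],
  [0,[0,0,0.03],0],
  [0,[0,0,0],0],
], force=4)

```text
t: 12.95
eef_pos: [0.48, 0.2725, 0.0374]
orientation: [0.0, 1.0, 0.0, 0.0]
wrist_force: [-4.1, -1.2, 4.4]
finger_gap: 0.395
```

Call:
move_arm([
  [0,[0,0,0.02],0],
  [0,[0,0,0],0],
  [0,[0,0,0],0],
  [0,[0,0,0],0],
  [0,[0,0,0],0],
  [0,[0,0,0],0],
  [0,[0,0,0],0],
  [0,[0,0,0],0],
  [0,[0,0,0],0],
  [0,[0,0,0],0],
], force=12)

```text
t: 14.2
eef_pos: [0.48, 0.2726, 0.037]
orientation: [0.0, 1.0, 0.0, 0.0]
wrist_force: [-7.5, -4.8, 13.8]
finger_gap: 0.389
```

Run:
```python
from h import *
o,M=state(); print(np.round(o["wrist_torque"],3))
im,d=env.grab_frame("wrist"); P=pts("wrist",d); p=o["eef_pos"]
k=(abs(P[:,1]-p[1])<.014)&(abs(P[:,0]-p[0])<.05)&(P[:,2]>.01)&(P[:,2]<.09); Q=P[k]-[p[0],p[1],0]
for a in range(-36,20,4):
    s=(Q[:,0]*1000>=a)&(Q[:,0]*1000<a+4)
    if s.sum()>5: print(a+2,s.sum(),np.percentile(Q[s,2],[5,50,95]).round(4))
b,d2=env.grab_frame("scene"); b=b[195:255,255:335]
cv2.imwrite("pics/c7.png",np.hstack([cv2.resize(b,(560,420),interpolation=cv2.INTER_CUBIC)]))
```

```text
t 14.2 pos [0.48   0.2726 0.037 ] xdir 180.0 ydir 90.0 zt [ 0.  0. -1.] F [-7.5 -4.8 13.8] gap 0.389
[-1.037  1.634 -0.056]
-34 751 [0.0239 0.0317 0.0385]
-30 905 [0.0397 0.0466 0.0523]
-26 812 [0.0525 0.0568 0.06  ]
-22 765 [0.0596 0.0623 0.0646]
-18 702 [0.0641 0.066  0.0676]
-14 673 [0.0667 0.0683 0.0698]
-10 284 [0.0686 0.0697 0.0708]
2 110 [0.0707 0.0717 0.0726]
6 596 [0.0705 0.0715 0.0744]
10 719 [0.0696 0.0764 0.0786]
14 139 [0.0674 0.0685 0.078 ]
18 62 [0.0644 0.0665 0.0675]
```

View pics/c7.png

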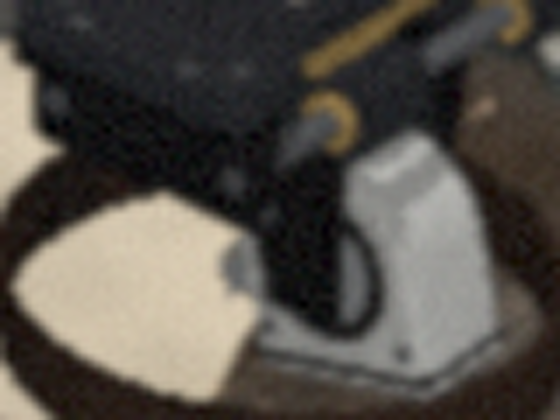

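The tail is still raised: 13.8 N down and −7.5 N in x mean the rubber nose edge is stuck on the table. The hand must move back as the case levels, so I do that at light grip.

Call:
move_arm([
  [0,[0,0,0],0],
  [0,[0.02,0,0],0],
  [0,[0.03,0,0],0],
  [0,[0.03,0,0],0],
  [0,[0.03,0,0],0],
  [0,[0.03,0,0],0],
  [0,[0.03,0,0],0],
  [0,[0.03,0,0],0],
  [0,[0,0,0],0],
  [0,[0,0,0],0],
], force=4)

```text
t: 15.55
eef_pos: [0.4679, 0.2726, 0.0357]
orientation: [-0.0, 1.0, 0.0, 0.0]
wrist_force: [-0.3, 0.2, -5.3]
finger_gap: 0.389
```

```bash
cat >> h.py <<'E'
def prof():
    o,M=state(); print("torque",np.round(o["wrist_torque"],2))
    im,d=env.grab_frame("wrist"); P=pts("wrist",d); p=o["eef_pos"]
    k=(abs(P[:,1]-p[1])<.014)&(abs(P[:,0]-p[0])<.05)&(P[:,2]>.01)&(P[:,2]<.09); Q=P[k]-[p[0],p[1],0]
    print("zmax",Q[:,2].max().round(4),[(a+2,round(1000*np.median(Q[s,2]),1)) for a in range(-48,24,4) if (s:=(Q[:,0]*1000>=a)&(Q[:,0]*1000<a+4)).sum()>5])
    return im,d
E
python3 -c "
from h import *
im,d=prof()"
```

```text
t 15.55 pos [0.4679 0.2726 0.0357] xdir -180.0 ydir 90.0 zt [ 0.  0. -1.] F [-0.3  0.2 -5.3] gap 0.389
torque [ 0.04  0.03 -0.  ]
zmax 0.0795 [(-46, np.float64(18.9)), (-42, np.float64(25.5)), (-38, np.float64(25.8)), (-34, np.float64(25.4)), (-30, np.float64(45.8)), (-26, np.float64(56.3)), (-22, np.float64(61.6)), (-18, np.float64(64.8)), (-14, np.float64(67.5)), (-10, np.float64(68.5)), (2, np.float64(70.6)), (6, np.float64(74.4)), (10, np.float64(77.3)), (14, np.float64(67.5)), (18, np.float64(65.0))]
```

The pads slipped about 6 mm along the case, which is now about 8° nose-down with the grip near its middle. I move it clear of the near rim, lower it along the levelling arc (back and down together), release and regrip further back.

Call:
move_arm([
  [0,[0,0,0],0],
  [0,[0,0,-0.1],0],
  [0,[-0.2,0,0],0],
  [0,[-0.2,0,0],0],
  [0,[0,0,0.1],0],
  [0,[0.02,0,0.015],0],
  [0,[0.02,0,0.015],0],
  [0,[0.02,0,0.015],0],
  [0,[0.02,0,0.015],0],
  [0,[0.02,0,0.01],0],
], force=5)

```text
t: 16.85
eef_pos: [0.4861, 0.2725, 0.0318]
orientation: [-0.0, 1.0, 0.0, 0.0]
wrist_force: [2.2, -2.2, 2.3]
finger_gap: 0.39
```

```bash
python3 -c "
from h import *
im,d=prof(); print(np.round(env.get_obs()['q'],2))"
```

```text
t 16.85 pos [0.4861 0.2725 0.0318] xdir -180.0 ydir 90.0 zt [ 0.001  0.    -1.   ] F [ 2.2 -2.2  2.3] gap 0.39
torque [-0.5  -0.6   0.06]
zmax 0.0764 [(-30, np.float64(37.0)), (-26, np.float64(51.7)), (-22, np.float64(56.8)), (-18, np.float64(60.5)), (-14, np.float64(62.6)), (-10, np.float64(64.0)), (-2, np.float64(73.1)), (2, np.float64(74.1)), (6, np.float64(73.9)), (10, np.float64(73.8)), (14, np.float64(63.0)), (18, np.float64(60.8)), (22, np.float64(55.8))]
[-0.68  0.38  0.1   1.85 -0.05  0.91  1.01]
```

Level now: lock flat at z≈74 and the case down. I release, rise and take a clean measurement for the regrip.

Call:
move_arm([
  [1,[0,0,0],0],
  [1,[0,0,0],0],
  [1,[0,0,0],0],
  [1,[0,0,0],0],
  [1,[0,0,-0.5],0],
  [1,[0,0,-0.8],0],
  [1,[0,0,-0.7],0],
  [1,[0,0,0],0],
  [1,[0,0,0],0],
  [1,[0,0,0],0],
], force=5)

```text
t: 18.15
eef_pos: [0.4852, 0.2722, 0.1502]
orientation: [-0.0, 1.0, -0.001, -0.001]
wrist_force: [0.6, -0.3, -0.3]
finger_gap: 1.001
```

```bash
cat >> h.py <<'E'
def look(c0=(.49,.273)):
    o,M=state(); im,d=env.grab_frame("wrist"); A=pts("wrist",d)
    P=A[np.linalg.norm(A[:,:2]-c0,axis=1)<.06]
    for lo,hi in [(.035,.085),(.068,.085)]:
        Q=P[(P[:,2]>lo)&(P[:,2]<hi)]
        if len(Q)>4:
            c,s,a=cv2.minAreaRect((Q[:,:2]*1000).astype(np.float32)); print(lo,len(Q),np.round(c,1),np.round(s,1),round(a,1),"x",np.percentile(Q[:,0],[.5,99.5]).round(4),"zmax",Q[:,2].max().round(4))
    Q=A[(A[:,2]>.021)&(A[:,2]<.032)]; r=np.linalg.norm(Q[:,:2]-[.508,.273],axis=1); Q=Q[(r<.092)&(r>.067)]
    print("hoop",len(Q),cv2.fitEllipse((Q[:,:2]*1000).astype(np.float32)),Q[:,:2].min(0).round(4),Q[:,:2].max(0).round(4))
    return o,M,im,d
E
python3 -c "
from h import *
o,M,im,d=look(); cv2.imwrite('pics/w8.png',im)"
```

```text
t 18.15 pos [0.4852 0.2722 0.1502] xdir -180.0 ydir 90.0 zt [-0.002 -0.001 -1.   ] F [ 0.6 -0.3 -0.3] gap 1.001
0.035 2781 [484.3 272.5] [35.1 58.3] 89.8 x [0.4556 0.5094] zmax 0.0763
0.068 570 [494.9 272.6] [19.9 17.6] 0.1 x [0.4852 0.5047] zmax 0.0763
hoop 2174 ((507.0375671386719, 272.9309997558594), (145.44378662109375, 161.5004119873047), 92.10476684570312) [0.4239 0.1969] [0.5908 0.3485]
```

Case centre is (0.4849, 0.2725) at yaw 0, and the hoop is centred at (0.5074, 0.273) with its far outer rim at x≈0.591. I regrip 10 mm behind the case's middle, firmly, then lift level and carry the hook past the far rim.

Call:
move_arm([
  [1,[0.167,0,0.3],0],
  [1,[0,0,0.5],0],
  [1,[0,0,0.5],0],
  [1,[0,0,0.4],0],
  [1,[0,0,0.24],0],
  [1,[0,0,0],0],
  [0,[0,0,0],0],
  [0,[0,0,0],0],
  [0,[0,0,0],0],
  [0,[0,0,0],0],
], force=18)

```text
t: 19.45
eef_pos: [0.476, 0.2727, 0.0354]
orientation: [-0.0, 1.0, 0.0, 0.0]
wrist_force: [-0.2, -0.2, -0.9]
finger_gap: 0.631
```

Call:
move_arm([
  [0,[0,0,0],0],
  [0,[0,0,0],0],
  [0,[0,0,-0.17],0],
  [0,[0,0,-0.17],0],
  [0,[-0.3,0,0],0],
  [0,[-0.4,0,0],0],
  [0,[-0.4,0,0],0],
  [0,[0,0,0],0],
  [0,[0,0,0],0],
  [0,[0,0,0],0],
])

```text
t: 20.7
eef_pos: [0.541, 0.2729, 0.0556]
orientation: [-0.0, 1.0, 0.0, -0.0]
wrist_force: [-0.4, 0.5, -4.5]
finger_gap: 0.394
```

Run:
```python
from h import *
im,d=prof(); o=env.get_obs(); p=o["eef_pos"]
b,d2=env.grab_frame("scene"); P=pts("scene",d2)
k=(abs(P[:,1]-p[1])<.013)&(P[:,0]>p[0]+.035)&(P[:,0]<p[0]+.08)&(P[:,2]>.03); Q=P[k]
print("hook/blade scene",k.sum(),np.percentile(Q,[1,50,99],axis=0).round(4).tolist() if k.sum() else 0)
k=(abs(P[:,1]-.273)<.02)&(P[:,0]>.57)&(P[:,0]<.61)&(P[:,2]>.018)&(P[:,2]<.03); Q=P[k]
print("far rim",k.sum(),np.percentile(Q,[1,50,99],axis=0).round(4).tolist() if k.sum() else 0)
q=proj("scene",[[.59,.273,.026]])[0]; print(q)
x,y=q.astype(int); b=b[y-45:y+45,x-60:x+60]; cv2.imwrite("pics/c9.png",cv2.resize(b,(720,540),interpolation=cv2.INTER_CUBIC))
```

```text
t 20.7 pos [0.541  0.2729 0.0556] xdir -179.9 ydir 90.1 zt [-0.001  0.    -1.   ] F [-0.4  0.5 -4.5] gap 0.394
torque [0.04 0.05 0.02]
zmax 0.09 [(-22, np.float64(42.5)), (-18, np.float64(64.8)), (-14, np.float64(74.3)), (-10, np.float64(78.5)), (-6, np.float64(81.0)), (6, np.float64(86.2)), (10, np.float64(86.6)), (14, np.float64(85.9)), (18, np.float64(85.3)), (22, np.float64(84.0))]
hook/blade scene 28 [[0.5779, 0.2745, 0.036], [0.5945, 0.2821, 0.0451], [0.5975, 0.2858, 0.2267]]
far rim 27 [[0.571, 0.2819, 0.0184], [0.5842, 0.2898, 0.0251], [0.5904, 0.2923, 0.0298]]
[263.0994351  216.20149192]
```

View pics/c9.png

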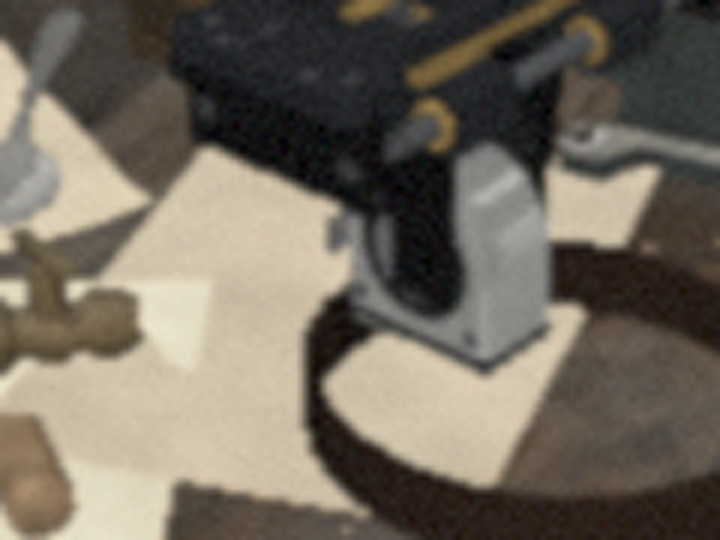

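Run:
```python
from h import *
o=env.get_obs(); p=o["eef_pos"]; off=np.array([263-60,216-45])
G=np.array([p[0],.2727,p[2]+.011])
def rel(xc,zc,th,xg=-.010,g=.046,yy=.017):
    t=np.radians(th); a,b=xc-xg,zc-g
    return G+np.array([a*np.cos(t)+b*np.sin(t),yy,-a*np.sin(t)+b*np.cos(t)])
for th in [0,4,8,12]:
    X=[rel(.03,0,th),rel(-.03,0,th),rel(-.03,0,th,yy=-.017),rel(.045,.0155,th,yy=.01),rel(.045,.0295,th,yy=.01)]
    print(th,[((q-off)*6).round().tolist() for q in proj("scene",X)])
```

```text
0 [[346.0, 314.0], [483.0, 378.0], [550.0, 335.0], [326.0, 250.0], [325.0, 214.0]]
4 [[354.0, 324.0], [491.0, 378.0], [558.0, 335.0], [332.0, 262.0], [329.0, 225.0]]
8 [[362.0, 334.0], [498.0, 377.0], [565.0, 334.0], [337.0, 274.0], [332.0, 236.0]]
12 [[370.0, 343.0], [505.0, 375.0], [572.0, 332.0], [344.0, 285.0], [336.0, 247.0]]
```

Fitted to the picture, the case is level and the hook (crop 335,235) stands just beyond the far rim. I move forward 1.5 mm for clearance and lower.

Call:
move_arm([
  [0,[-0.025,0,0],0],
  [0,[0,0,0.05],0],
  [0,[0,0,0.05],0],
  [0,[0,0,0.05],0],
  [0,[0,0,0.05],0],
  [0,[0,0,0.05],0],
  [0,[0,0,0.05],0],
  [0,[0,0,0.02],0],
  [0,[0,0,0],0],
  [0,[0,0,0],0],
])

```text
t: 22.05
eef_pos: [0.5435, 0.2727, 0.0365]
orientation: [-0.0, 1.0, 0.0, 0.0]
wrist_force: [0.2, 0.3, -4.8]
finger_gap: 0.389
```

Run:
```python
from h import *
im,d=prof()
b,d2=env.grab_frame("scene"); b=b[171:261,203:323]; cv2.imwrite("pics/c10.png",cv2.resize(b,(720,540),interpolation=cv2.INTER_CUBIC))
```

```text
t 22.05 pos [0.5435 0.2727 0.0365] xdir -180.0 ydir 90.0 zt [ 0.  0. -1.] F [ 0.2  0.3 -4.8] gap 0.389
torque [0.07 0.04 0.01]
zmax 0.0767 [(-22, np.float64(27.2)), (-18, np.float64(47.1)), (-14, np.float64(55.3)), (-10, np.float64(59.5)), (-6, np.float64(61.8)), (6, np.float64(67.0)), (10, np.float64(70.0)), (14, np.float64(74.3)), (18, np.float64(66.1)), (22, np.float64(64.7))]
```

View pics/c10.png

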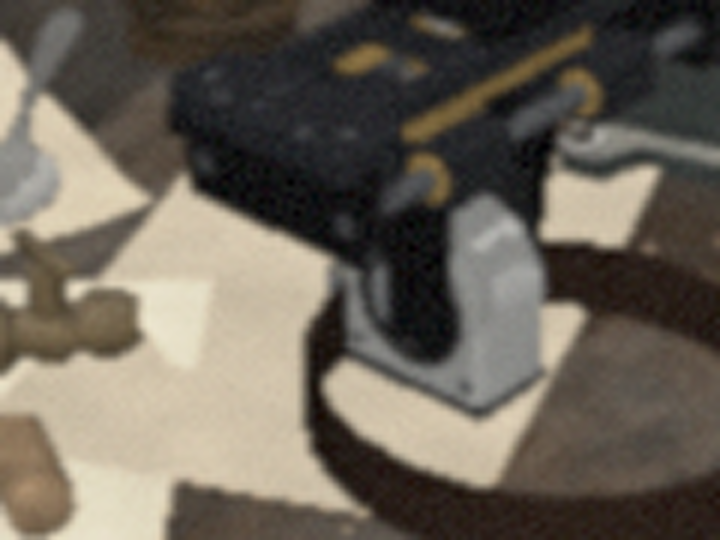

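The hook is down over the rim with no contact force, and the hoop looks unmoved. Next I pitch in place: light grip, raise 7 mm while easing forward 4 mm, then firm up.

Call:
move_arm([
  [0,[0,0,0],0],
  [0,[0,0,0],0],
  [0,[-0.01,0,-0.02],0],
  [0,[-0.01,0,-0.02],0],
  [0,[-0.01,0,-0.02],0],
  [0,[-0.01,0,-0.02],0],
  [0,[-0.01,0,-0.02],0],
  [0,[-0.01,0,-0.02],0],
  [0,[0,0,0],0],
  [0,[0,0,0],0],
], force=4)

```text
t: 23.4
eef_pos: [0.5471, 0.2726, 0.0436]
orientation: [-0.0, 1.0, 0.0, 0.0]
wrist_force: [-0.0, 0.1, -4.8]
finger_gap: 0.391
```

```bash
cat >> h.py <<'E'
def fit_tilt(y0=.2727,show=True):
    "pitch from scene: lower edge of bright case side (nose-bottom -> tail-bottom), fit grip offsets+pitch to silhouette"
    im,d=env.grab_frame("scene"); return im,d
E
python3 - <<'E'
from h import *
im,d=prof(); o=env.get_obs(); p=o["eef_pos"]
# tail side wall: regress lean from wrist points on tail wall / scene points on tail face
b,d2=env.grab_frame("scene"); cv2.imwrite("pics/s11.png",b); np.save("s11.npy",d2)
P=pts("scene",d2); k=(abs(P[:,1]-p[1])<.010)&(P[:,0]>p[0]-.05)&(P[:,0]<p[0]-.01)&(P[:,2]>.004)&(P[:,2]<.04)
Q=P[k]; c=np.polyfit(Q[:,2],Q[:,0],1); print(k.sum(),"tail lean deg",np.degrees(np.arctan(c[0])),"x at z=0",c[1]-p[0], np.std(Q[:,0]-np.polyval(c,Q[:,2])), Q[:,2].min())
E
```

```text
t 23.4 pos [0.5471 0.2726 0.0436] xdir -180.0 ydir 90.0 zt [ 0.  0. -1.] F [-0.   0.1 -4.8] gap 0.391
torque [-0.02  0.02  0.04]
zmax 0.0791 [(-26, np.float64(19.6)), (-22, np.float64(36.6)), (-18, np.float64(52.2)), (-14, np.float64(59.3)), (-10, np.float64(63.7)), (-6, np.float64(66.0)), (6, np.float64(71.4)), (10, np.float64(70.9)), (14, np.float64(71.2)), (18, np.float64(75.9)), (22, np.float64(68.3))]
93 tail lean deg 10.64161662589415 x at z=0 -0.027336929474156224 0.0011491278744585117 0.01154502585978962
```

Pitch measures about 10.6° nose-down with the hook engaged about 10 mm deep. I firm the grip and draw the first 36 mm along the slope, watching for the spring pull.

Call:
move_arm([
  [0,[0,0,0],0],
  [0,[0,0,0],0],
  [0,[0,0,-0.02],0],
  [0,[0.1,0,-0.025],0],
  [0,[0.1,0,-0.02],0],
  [0,[0.1,0,-0.02],0],
  [0,[0.15,0,-0.028],0],
  [0,[0.15,0,-0.028],0],
  [0,[0,0,0],0],
  [0,[0,0,0],0],
], force=14)

```text
t: 24.75
eef_pos: [0.5111, 0.2727, 0.0521]
orientation: [-0.0, 1.0, 0.0, 0.0]
wrist_force: [1.0, 0.4, -6.4]
finger_gap: 0.389
```

```bash
cat >> h.py <<'E'
def lean():
    o,M=state(); p=o["eef_pos"]
    b,d2=env.grab_frame("scene"); P=pts("scene",d2); z0=p[2]+.011
    k=(abs(P[:,1]-p[1])<.010)&(P[:,0]>p[0]-.05)&(P[:,0]<p[0]-.01)&(P[:,2]>z0-.045)&(P[:,2]<z0-.012)
    Q=P[k]; c=np.polyfit(Q[:,2],Q[:,0],1); print(k.sum(),"lean",np.degrees(np.arctan(c[0])).round(1),"tail bottom z",Q[:,2].min().round(4),"x",np.polyval(c,Q[:,2].min()).round(4))
    k=(abs(P[:,1]-p[1])<.011)&(P[:,0]>p[0]+.036)&(P[:,0]<.61)&(P[:,2]>.01)&(P[:,2]<.08); Q=P[k]
    for a in np.arange(.40,.61,.01):
        s=(Q[:,0]>=a)&(Q[:,0]<a+.01)
        if s.sum()>2: print("  blade x %.3f n%d z %.4f..%.4f y %.4f"%(a+.005,s.sum(),Q[s,2].min(),Q[s,2].max(),np.median(Q[s,1])))
    return b,d2,P
E
python3 -c "
from h import *
b,d,P=lean()"
```

```text
t 24.75 pos [0.5111 0.2727 0.0521] xdir -180.0 ydir 90.0 zt [ 0.  0. -1.] F [ 1.   0.4 -6.4] gap 0.389
105 lean 10.0 tail bottom z 0.0193 x 0.486
  blade x 0.565 n13 z 0.0322..0.0357 y 0.2773
  blade x 0.575 n20 z 0.0305..0.0334 y 0.2752
  blade x 0.585 n62 z 0.0102..0.0320 y 0.2746
  blade x 0.595 n20 z 0.0202..0.0307 y 0.2778
```

The blade is drawing out with about 1 N pull; its top runs from z=0.034 to 0.0305 out to x≈0.595, still hooked. I continue.

Call:
move_arm([
  [0,[0.12,0,-0.023],0],
  [0,[0.16,0,-0.03],0],
  [0,[0.16,0,-0.03],0],
  [0,[0.16,0,-0.03],0],
  [0,[0.16,0,-0.03],0],
  [0,[0.16,0,-0.03],0],
  [0,[0.16,0,-0.03],0],
  [0,[0.16,0,-0.03],0],
  [0,[0.08,0,-0.017],0],
  [0,[0,0,0],0],
])

```text
t: 26.05
eef_pos: [0.4315, 0.2726, 0.0671]
orientation: [-0.0, 1.0, 0.0, 0.0]
wrist_force: [1.9, 0.3, -5.9]
finger_gap: 0.391
```

```bash
python3 -c "
from h import *
b,d,P=lean()
Q=P[(P[:,2]>.02)&(P[:,2]<.031)]; r=np.linalg.norm(Q[:,:2]-[.508,.273],axis=1); Q=Q[(r<.092)&(r>.067)]
print('hoop',len(Q),cv2.fitEllipse((Q[:,:2]*1000).astype(np.float32)),Q[:,:2].min(0))
"
```

```text
t 26.05 pos [0.4315 0.2726 0.0671] xdir -180.0 ydir 90.0 zt [ 0.  0. -1.] F [ 1.9  0.3 -5.9] gap 0.391
105 lean 9.7 tail bottom z 0.0348 x 0.4066
  blade x 0.485 n17 z 0.0466..0.0507 y 0.2768
  blade x 0.495 n22 z 0.0460..0.0481 y 0.2742
  blade x 0.505 n28 z 0.0425..0.0466 y 0.2740
  blade x 0.515 n21 z 0.0415..0.0454 y 0.2738
  blade x 0.525 n24 z 0.0402..0.0435 y 0.2735
  blade x 0.535 n21 z 0.0371..0.0420 y 0.2747
  blade x 0.545 n23 z 0.0365..0.0398 y 0.2755
  blade x 0.555 n23 z 0.0351..0.0384 y 0.2736
  blade x 0.565 n19 z 0.0314..0.0359 y 0.2730
  blade x 0.575 n21 z 0.0302..0.0343 y 0.2733
  blade x 0.585 n61 z 0.0103..0.0320 y 0.2731
  blade x 0.595 n21 z 0.0218..0.0307 y 0.2769
hoop 446 ((509.03607177734375, 275.55670166015625), (144.46310424804688, 162.22300720214844), 89.26496124267578) [0.42564984 0.22232443]
```

Call:
move_arm([
  [0,[0.1,0,-0.035],0],
  [0,[0.15,0,-0.04],0],
  [0,[0.15,0,-0.028],0],
  [0,[0.15,0,-0.028],0],
  [0,[0.15,0,-0.028],0],
  [0,[0.15,0,-0.028],0],
  [0,[0.06,0,-0.01],0],
  [0,[0,0,0],0],
  [0,[0,0,0],0],
  [0,[0,0,0],0],
])

```text
t: 27.35
eef_pos: [0.3774, 0.2726, 0.0788]
orientation: [0.0, 1.0, 0.0, 0.0]
wrist_force: [2.3, -0.4, -5.6]
finger_gap: 0.39
```

```bash
python3 -c "
from h import *
b,d,P=lean()
im,dw=env.grab_frame('wrist')
A=pts('wrist',dw); k=(abs(A[:,1]-.273)<.05)&(A[:,0]>.40)&(A[:,0]<.45)&(A[:,2]>.018)&(A[:,2]<.031); print('wrist near-rim pts',k.sum(),A[k].min(0) if k.sum() else '')
"
```

```text
t 27.35 pos [0.3774 0.2726 0.0788] xdir 180.0 ydir 90.0 zt [ 0.  0. -1.] F [ 2.3 -0.4 -5.6] gap 0.39
104 lean 11.1 tail bottom z 0.0458 x 0.3518
  blade x 0.425 n65 z 0.0100..0.0608 y 0.2772
  blade x 0.435 n28 z 0.0234..0.0598 y 0.2732
  blade x 0.445 n25 z 0.0553..0.0588 y 0.2736
  blade x 0.455 n25 z 0.0529..0.0569 y 0.2725
  blade x 0.465 n27 z 0.0513..0.0545 y 0.2717
  blade x 0.475 n24 z 0.0496..0.0532 y 0.2747
  blade x 0.485 n22 z 0.0484..0.0511 y 0.2735
  blade x 0.495 n28 z 0.0458..0.0492 y 0.2723
  blade x 0.505 n23 z 0.0442..0.0483 y 0.2738
  blade x 0.515 n22 z 0.0421..0.0464 y 0.2725
  blade x 0.525 n24 z 0.0404..0.0440 y 0.2738
  blade x 0.535 n22 z 0.0383..0.0418 y 0.2733
  blade x 0.545 n20 z 0.0376..0.0405 y 0.2764
  blade x 0.555 n22 z 0.0350..0.0384 y 0.2713
  blade x 0.565 n20 z 0.0334..0.0358 y 0.2743
  blade x 0.575 n22 z 0.0310..0.0343 y 0.2730
  blade x 0.585 n61 z 0.0103..0.0329 y 0.2738
  blade x 0.595 n21 z 0.0219..0.0311 y 0.2786
wrist near-rim pts 0
```

Over and clear of the near rim with about 17 mm spare, hook still caught, pull 2.3 N. I lower at light grip so the blade, resting on the far rim, levels the case.

Call:
move_arm([
  [0,[0,0,0],0],
  [0,[0,0,0.07],0],
  [0,[0,0,0.08],0],
  [0,[0,0,0.08],0],
  [0,[0,0,0.08],0],
  [0,[0,0,0.08],0],
  [0,[0,0,0.08],0],
  [0,[0,0,0.08],0],
  [0,[0,0,0.06],0],
  [0,[0,0,0],0],
], force=6)

```text
t: 28.7
eef_pos: [0.377, 0.2725, 0.0419]
orientation: [-0.0, 1.0, -0.0, -0.0]
wrist_force: [2.6, -0.2, -5.1]
finger_gap: 0.39
```

```bash
python3 -c "
from h import *
b,d,P=lean(); prof()
"
```

```text
t 28.7 pos [0.377  0.2725 0.0419] xdir -180.0 ydir 90.0 zt [-0. -0. -1.] F [ 2.6 -0.2 -5.1] gap 0.39
86 lean 1.4 tail bottom z 0.0081 x 0.3581
  blade x 0.425 n27 z 0.0113..0.0318 y 0.2792
  blade x 0.435 n21 z 0.0240..0.0327 y 0.2785
  blade x 0.445 n21 z 0.0293..0.0326 y 0.2775
  blade x 0.455 n19 z 0.0293..0.0326 y 0.2770
  blade x 0.465 n18 z 0.0286..0.0327 y 0.2777
  blade x 0.475 n16 z 0.0283..0.0325 y 0.2772
  blade x 0.485 n24 z 0.0285..0.0328 y 0.2753
  blade x 0.495 n28 z 0.0284..0.0322 y 0.2743
  blade x 0.505 n29 z 0.0287..0.0330 y 0.2732
  blade x 0.515 n27 z 0.0274..0.0320 y 0.2723
  blade x 0.525 n28 z 0.0270..0.0314 y 0.2720
  blade x 0.535 n28 z 0.0280..0.0321 y 0.2739
  blade x 0.545 n26 z 0.0279..0.0309 y 0.2735
  blade x 0.555 n26 z 0.0278..0.0325 y 0.2740
  blade x 0.565 n26 z 0.0267..0.0319 y 0.2723
  blade x 0.575 n24 z 0.0260..0.0312 y 0.2733
  blade x 0.585 n63 z 0.0101..0.0314 y 0.2750
  blade x 0.595 n14 z 0.0221..0.0304 y 0.2780
t 28.75 pos [0.3771 0.2725 0.0421] xdir -180.0 ydir 90.0 zt [-0. -0. -1.] F [ 1.9  0.1 -4.8] gap 0.394
torque [ 0.06 -0.36  0.04]
zmax 0.0805 [(-22, np.float64(15.2)), (-18, np.float64(42.9)), (-14, np.float64(57.3)), (-10, np.float64(62.0)), (-6, np.float64(65.0)), (6, np.float64(70.4)), (10, np.float64(71.1)), (14, np.float64(77.9)), (18, np.float64(69.5)), (22, np.float64(68.4))]
```

Levelled to 1.4°, about 4 mm above the table. I lower to about 1 mm and ease forward 5 mm.

Call:
move_arm([
  [0,[0,0,0.02],0],
  [0,[0,0,0.02],0],
  [0,[0,0,0.015],0],
  [0,[-0.02,0,0],0],
  [0,[-0.02,0,0],0],
  [0,[-0.02,0,0],0],
  [0,[-0.02,0,0],0],
  [0,[0,0,0],0],
  [0,[0,0,0],0],
  [0,[0,0,0],0],
], force=8)

```text
t: 30.05
eef_pos: [0.3819, 0.2726, 0.0389]
orientation: [-0.0, 1.0, 0.0, -0.0]
wrist_force: [2.1, -0.1, -4.4]
finger_gap: 0.392
```

```bash
python3 -c "
from h import *
prof(); o=env.get_obs(); p=o['eef_pos']
b,d=env.grab_frame('scene'); P=pts('scene',d)
# near rim outer near y +-0.03 beyond case side, and case tail
for lo,hi in [(.29,.30),(.30,.31),(.31,.32)]:
    k=(P[:,1]>lo)&(P[:,1]<hi)&(P[:,0]>.40)&(P[:,0]<.45)&(P[:,2]>.012)&(P[:,2]<.03); print(lo,k.sum(),P[k,0].min() if k.sum() else '')
k=(abs(P[:,1]-p[1])<.018)&(P[:,0]>p[0]-.05)&(P[:,0]<p[0]-.01)&(P[:,2]>.01)&(P[:,2]<.04); print('tail x',np.percentile(P[k,0],[2,50]).round(4),'zmin')
k=(P[:,1]>p[1]+.013)&(P[:,1]<p[1]+.02)&(P[:,0]>p[0]-.03)&(P[:,0]<p[0]+.06)&(P[:,2]>.006)&(P[:,2]<.02); print('side face',k.sum(),np.percentile(P[k,0],[1,50,99]).round(4))
"
```

```text
t 30.05 pos [0.3819 0.2726 0.0389] xdir -180.0 ydir 90.0 zt [-0.  0. -1.] F [ 2.1 -0.1 -4.4] gap 0.392
torque [ 0.03 -0.48  0.01]
zmax 0.077 [(-22, np.float64(16.5)), (-18, np.float64(39.1)), (-14, np.float64(54.2)), (-10, np.float64(58.7)), (-6, np.float64(61.7)), (6, np.float64(67.1)), (10, np.float64(68.2)), (14, np.float64(74.9)), (18, np.float64(66.3)), (22, np.float64(65.3))]
0.29 79 0.40061353601855887
0.3 45 0.4304125185333264
0.31 51 0.4366454270420742
tail x [0.3623 0.3641] zmin
side face 200 [0.3637 0.3936 0.4293]
```

Call:
move_arm([
  [0,[-0.008,0,0],0],
  [0,[-0.008,0,0],0],
  [0,[0,0,0],0],
  [0,[0,0,0],0],
  [0,[0,0,0],0],
  [0,[0,0,0],0],
  [0,[0,0,0],0],
  [0,[0,0,0],0],
  [0,[0,0,0],0],
  [0,[0,0,0],0],
])

```text
t: 31.4
eef_pos: [0.3829, 0.2726, 0.0389]
orientation: [-0.0, 1.0, 0.0, -0.0]
wrist_force: [1.9, -0.4, -4.8]
finger_gap: 0.388
```

```bash
python3 -c "
from h import *
F=[]
for i in range(4):
    env.grab_frame('top'); F.append(env.get_obs()['wrist_force'])
print(np.mean(F,0).round(2)); state()"
```

```text
[ 1.96  0.21 -4.21]
t 31.6 pos [0.3829 0.2726 0.0389] xdir -180.0 ydir 90.0 zt [-0.  0. -1.] F [ 1.5 -0.4 -4.7] gap 0.393
```

Call:
move_arm([
  [0,[-0.006,0,0],0],
  [0,[-0.006,0,0],0],
  [0,[-0.006,0,0],0],
  [0,[0,0,0],0],
  [0,[0,0,0],0],
  [0,[0,0,0],0],
  [0,[0,0,0],0],
  [0,[0,0,0],0],
  [0,[0,0,0],0],
  [0,[0,0,0],0],
])

```text
t: 32.85
eef_pos: [0.3839, 0.2726, 0.0389]
orientation: [-0.0, 1.0, 0.0, -0.0]
wrist_force: [-0.1, -0.0, -3.5]
finger_gap: 0.388
```

Call:
move_arm([
  [0,[-0.006,0,0],0],
  [0,[-0.006,0,0],0],
  [0,[0,0,0],0],
  [0,[0,0,0],0],
  [0,[0,0,0],0],
  [0,[0,0,0],0],
  [0,[0,0,0],0],
  [0,[0,0,0],0],
  [0,[0,0,0],0],
  [0,[0,0,0],0],
])

```text
t: 34.1
eef_pos: [0.384, 0.2726, 0.0388]
orientation: [-0.0, 1.0, -0.0, -0.001]
wrist_force: [-5.1, -0.2, 0.7]
finger_gap: 0.393
```

```bash
python3 -c "
from h import *
F=[]
for i in range(4):
    env.grab_frame('scene'); F.append(env.get_obs()['wrist_force'])
print(np.mean(F,0).round(2)); lean()"
```

```text
[-5.31 -0.01  0.78]
t 34.3 pos [0.384  0.2726 0.0389] xdir -180.0 ydir 90.0 zt [-0.001 -0.    -1.   ] F [-5.7  0.   0.7] gap 0.39
89 lean 0.0 tail bottom z 0.0051 x 0.3656
  blade x 0.435 n14 z 0.0276..0.0312 y 0.2798
  blade x 0.445 n15 z 0.0277..0.0307 y 0.2786
  blade x 0.455 n15 z 0.0273..0.0298 y 0.2776
  blade x 0.465 n17 z 0.0275..0.0306 y 0.2774
  blade x 0.475 n17 z 0.0273..0.0307 y 0.2796
  blade x 0.485 n15 z 0.0281..0.0315 y 0.2787
  blade x 0.495 n20 z 0.0268..0.0309 y 0.2743
  blade x 0.505 n30 z 0.0273..0.0302 y 0.2735
  blade x 0.515 n27 z 0.0273..0.0317 y 0.2720
  blade x 0.525 n27 z 0.0276..0.0307 y 0.2746
  blade x 0.535 n29 z 0.0271..0.0316 y 0.2733
  blade x 0.545 n27 z 0.0273..0.0315 y 0.2746
  blade x 0.555 n26 z 0.0268..0.0312 y 0.2745
  blade x 0.565 n27 z 0.0271..0.0309 y 0.2725
  blade x 0.575 n25 z 0.0275..0.0310 y 0.2724
  blade x 0.585 n61 z 0.0103..0.0317 y 0.2746
  blade x 0.595 n16 z 0.0235..0.0306 y 0.2787
```

Contact: x went from +2 to about −5 N. I undo that last 0.7 mm, then settle the case onto the table.

Call:
move_arm([
  [0,[0.006,0,0],0],
  [0,[0.005,0,0],0],
  [0,[0,0,0],0],
  [0,[0,0,0],0],
  [0,[0,0,0],0],
  [0,[0,0,0],0],
  [0,[0,0,0],0],
  [0,[0,0,0],0],
  [0,[0,0,0],0],
  [0,[0,0,0],0],
])

```text
t: 35.6
eef_pos: [0.384, 0.2726, 0.0389]
orientation: [-0.0, 1.0, 0.0, -0.0]
wrist_force: [-4.2, 0.9, -2.6]
finger_gap: 0.391
```

```bash
python3 -c "
from h import *
o,M=state(); im,d=prof()
b,d2=env.grab_frame('scene'); P=pts('scene',d2)
Q=P[(P[:,2]>.02)&(P[:,2]<.031)]; r=np.linalg.norm(Q[:,:2]-[.508,.273],axis=1); Q=Q[(r<.092)&(r>.067)&(abs(Q[:,1]-.275)>.02)]
print('hoop',len(Q),cv2.fitEllipse((Q[:,:2]*1000).astype(np.float32)),Q[:,:2].min(0))
"
```

```text
t 35.6 pos [0.384  0.2726 0.0389] xdir -180.0 ydir 90.0 zt [-0.  0. -1.] F [-4.2  0.9 -2.6] gap 0.391
t 35.6 pos [0.384  0.2726 0.0389] xdir -180.0 ydir 90.0 zt [-0.  0. -1.] F [-4.2  0.9 -2.6] gap 0.391
torque [0.1  0.99 0.01]
zmax 0.0771 [(-22, np.float64(19.3)), (-18, np.float64(39.3)), (-14, np.float64(54.3)), (-10, np.float64(58.8)), (-6, np.float64(61.8)), (6, np.float64(67.1)), (10, np.float64(68.4)), (14, np.float64(74.9)), (18, np.float64(66.2)), (22, np.float64(65.1))]
hoop 400 ((508.2441711425781, 274.4959716796875), (146.8297882080078, 161.92935180664062), 91.90943908691406) [0.42936381 0.20578029]
```

Call:
move_arm([
  [0,[0.005,0,0],0],
  [0,[0,0,0.007],0],
  [0,[0,0,0.007],0],
  [0,[0,0,0],0],
  [0,[0,0,0],0],
  [0,[0,0,0],0],
  [0,[0,0,0],0],
  [0,[0,0,0],0],
  [0,[0,0,0],0],
  [0,[0,0,0],0],
])

```text
t: 36.95
eef_pos: [0.3839, 0.2727, 0.0383]
orientation: [-0.0, 1.0, 0.0, 0.0]
wrist_force: [-5.5, -2.0, 3.7]
finger_gap: 0.392
```

```bash
python3 -c "
from h import *
im,d=prof()
"
```

```text
t 36.95 pos [0.3839 0.2727 0.0383] xdir -180.0 ydir 90.0 zt [ 0.  0. -1.] F [-5.5 -2.   3.7] gap 0.392
torque [-0.19  1.03 -0.05]
zmax 0.0768 [(-22, np.float64(20.7)), (-18, np.float64(38.5)), (-14, np.float64(53.7)), (-10, np.float64(58.3)), (-6, np.float64(61.2)), (6, np.float64(66.6)), (10, np.float64(68.1)), (14, np.float64(74.4)), (18, np.float64(65.6)), (22, np.float64(64.6))]
```

Call:
move_arm([
  [0,[0.005,0,0],0],
  [0,[0,0,0],0],
  [0,[0,0,0],0],
  [0.6,[0,0,0],0],
  [0.6,[0,0,0],0],
  [0.6,[0,0,0],0],
  [0.6,[0,0,0],0],
  [0.9,[0,0,0],0],
  [0.9,[0,0,0],0],
  [0.9,[0,0,0],0],
], force=3)

```text
t: 38.25
eef_pos: [0.3835, 0.2726, 0.0381]
orientation: [-0.0, 1.0, 0.0, 0.0]
wrist_force: [0.4, -0.5, -0.1]
finger_gap: 0.847
```

Call:
move_arm([
  [0.9,[0,0,-0.3],0],
  [0.9,[0,0,-0.5],0],
  [0.9,[0,0,-0.6],0],
  [0.9,[0,0,-0.6],0],
  [0,[0,0,0],0],
  [0,[0,0,0],0],
  [0,[0,0,0],0],
  [0,[0,0,0],0],
  [0,[0,0,0],0],
  [0,[0,0,0],0],
], force=10)

```text
t: 39.5
eef_pos: [0.3834, 0.2725, 0.1579]
orientation: [-0.0, 1.0, -0.0, -0.0]
wrist_force: [-0.9, -0.4, -0.7]
finger_gap: 0.304
```

Run:
```python
from h import *
o,M,im,d=look((.395,.273))
b,d2=env.grab_frame("scene"); t,d3=env.grab_frame("top")
P=pts("scene",d2); P=P[(abs(P[:,1]-.273)<.03)]
k=(P[:,0]>.35)&(P[:,0]<.47)&(P[:,2]>.035)&(P[:,2]<.08); Q=P[k]; print("scene case",np.percentile(Q,[1,99],axis=0).round(4).tolist())
x,y=proj("scene",[.50,.273,.02])[0].astype(int); b=b[max(0,y-65):y+65,x-87:x+87]
cv2.imwrite("pics/c12.png",np.hstack([cv2.resize(im,(400,300)),cv2.resize(b,(400,300),interpolation=cv2.INTER_CUBIC)]))
```

```text
t 39.5 pos [0.3834 0.2725 0.1579] xdir -180.0 ydir 90.0 zt [-0. -0. -1.] F [-0.9 -0.4 -0.7] gap 0.304
0.035 2567 [392.6 272.7] [57.1 34.9] 0.1 x [0.3644 0.417 ] zmax 0.0759
0.068 519 [403.5 272.6] [19.5 17.5] 0.2 x [0.3941 0.413 ] zmax 0.0759
hoop 232 ((440.1062927246094, 262.2284240722656), (22.516109466552734, 161.6512908935547), 178.0631103515625) [0.4266 0.2143] [0.4546 0.3295]
scene case [[0.3653, 0.2579, 0.0357], [0.4205, 0.2927, 0.0746]]
```

View pics/c12.png

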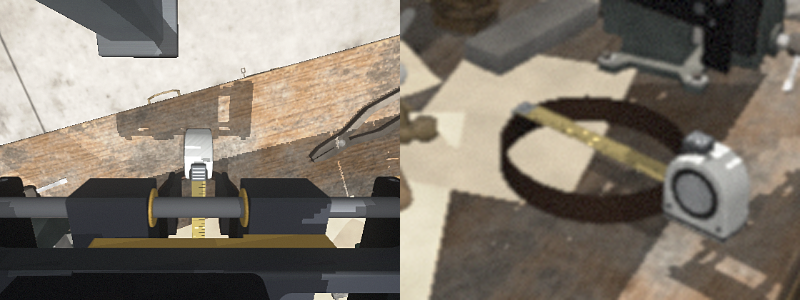

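The tape stands upright behind the near rim with the yellow blade right across the hoop and the hook over the far rim (right picture: hook at (522,107), case at (705,190)). Lock centre is at (0.4035, 0.2726). Next I bring the closed fingertips over the lock.

Call:
move_arm([
  [0,[-0.17,0,0],0],
  [0,[-0.165,0,0],0],
  [0,[0,0,0.3],0],
  [0,[0,0,0.3],0],
  [0,[0,0,0.3],0],
  [0,[0,0,0.25],0],
  [0,[0,0,0.05],0],
  [0,[0,0,0],0],
  [0,[0,0,0],0],
  [0,[0,0,0],0],
])

```text
t: 40.9
eef_pos: [0.4038, 0.2728, 0.0866]
orientation: [-0.0, 1.0, 0.0, 0.0]
wrist_force: [0.3, -0.5, -0.3]
finger_gap: 0.002
```

Call:
move_arm([
  [0,[0,0,0.02],0],
  [0,[0,0,0.02],0],
  [0,[0,0,0.02],0],
  [0,[0,0,0.01],0],
  [0,[0,0,0.01],0],
  [0,[0,0,0.01],0],
  [0,[0,0,0.01],0],
  [0,[0,0,0.01],0],
  [0,[0,0,0],0],
  [0,[0,0,0],0],
])

```text
t: 42.15
eef_pos: [0.4036, 0.2725, 0.0794]
orientation: [-0.0, 1.0, 0.0, -0.0]
wrist_force: [-0.3, 0.2, -0.3]
finger_gap: 0.003
```

Call:
move_arm([
  [0,[0,0,0.01],0],
  [0,[0,0,0.01],0],
  [0,[0,0,0.01],0],
  [0,[0,0,0],0],
  [0,[0,0,0],0],
  [0,[0,0,0],0],
  [0,[0,0,0],0],
  [0,[0,0,0],0],
  [0,[0,0,0],0],
  [0,[0,0,0],0],
])

```text
t: 43.4
eef_pos: [0.4036, 0.2726, 0.0777]
orientation: [-0.0, 1.0, 0.0, 0.0]
wrist_force: [-0.8, -0.3, -0.1]
finger_gap: 0.008
```

Call:
move_arm([
  [0,[0,0,0.01],0],
  [0,[0,0,0.01],0],
  [0,[0,0,0],0],
  [0,[0,0,0],0],
  [0,[0,0,0],0],
  [0,[0,0,0],0],
  [0,[0,0,0],0],
  [0,[0,0,0],0],
  [0,[0,0,0],0],
  [0,[0,0,0],0],
])

```text
t: 44.65
eef_pos: [0.4035, 0.2726, 0.0765]
orientation: [-0.0, 1.0, 0.0, -0.0]
wrist_force: [-0.2, -0.2, 0.7]
finger_gap: 0.003
```

Call:
move_arm([
  [0,[0,0,0.005],0],
  [0,[0,0,0.005],0],
  [0,[0,0,0],0],
  [0,[0,0,0],0],
  [0,[0,0,0],0],
  [0,[0,0,0],0],
  [0,[0,0,0],0],
  [0,[0,0,0],0],
  [0,[0,0,0],0],
  [0,[0,0,0],0],
])

```text
t: 45.9
eef_pos: [0.4036, 0.2727, 0.0764]
orientation: [-0.0, 1.0, 0.0, 0.0]
wrist_force: [-1.9, -1.6, 8.0]
finger_gap: 0.008
```

```bash
python3 -c "
from h import *
F=[]
for i in range(4):
    env.grab_frame('top'); F.append(env.get_obs()['wrist_force'])
print(np.mean(F,0).round(2)); state(); print(env.tip_reach)"
```

```text
[-2.6  -1.74  8.61]
t 46.1 pos [0.4036 0.2727 0.0764] xdir -180.0 ydir 90.0 zt [ 0.  0. -1.] F [-1.6 -1.7  8.8] gap 0.01
0.008
```

It bottoms at tip height 0.0684 with 8.6 N, which matches the lock fully down (0.0687). I lift away and verify.

Call:
move_arm([
  [0,[0,0,-0.1],0],
  [0,[0,0,-0.4],0],
  [0,[0,0,-0.6],0],
  [0,[0,0,-0.6],0],
  [0,[0.5,0,-0.3],0],
  [0,[0,0,0],0],
  [0,[0,0,0],0],
  [0,[0,0,0],0],
  [0,[0,0,0],0],
  [0,[0,0,0],0],
])

```text
t: 47.35
eef_pos: [0.3737, 0.2724, 0.1955]
orientation: [0.0, 1.0, -0.0, -0.0]
wrist_force: [-0.4, -0.5, 0.2]
finger_gap: 0.01
```

Run:
```python
from h import *
o,M,im,d=look((.395,.273))
b,d2=env.grab_frame("scene"); P=pts("scene",d2)
k=(abs(P[:,1]-.2727)<.011)&(P[:,0]>.424)&(P[:,0]<.605)&(P[:,2]>.012)&(P[:,2]<.04); Q=P[k]
print("blade/hook x",np.percentile(Q[:,0],[1,99]).round(4))
Q=P[(P[:,2]>.02)&(P[:,2]<.031)]; r=np.linalg.norm(Q[:,:2]-[.508,.273],axis=1); Q=Q[(r<.092)&(r>.067)&(abs(Q[:,1]-.275)>.02)]
print("hoop scene",len(Q),cv2.fitEllipse((Q[:,:2]*1000).astype(np.float32)))
x,y=proj("scene",[.425,.285,.02])[0].astype(int); c1=b[y-36:y+36,x-48:x+48]
x,y=proj("scene",[.591,.273,.02])[0].astype(int); c2=b[y-36:y+36,x-48:x+48]
cv2.imwrite("pics/c13.png",np.hstack([cv2.resize(c,(400,300),interpolation=cv2.INTER_CUBIC) for c in (c1,c2)]))
```

```text
t 47.35 pos [0.3737 0.2724 0.1955] xdir 180.0 ydir 90.0 zt [-0. -0. -1.] F [-0.4 -0.5  0.2] gap 0.01
0.035 1859 [389.7 272.6] [51.3 35. ] 0.1 x [0.3643 0.4121] zmax 0.0703
0.068 196 [403.3 272.4] [17.3 16.5] 0.3 x [0.3946 0.4119] zmax 0.0703
hoop 159 ((111.06283569335938, 259.4774475097656), (316.74652099609375, 632.4832153320312), 0.0) [0.4266 0.2332] [0.4369 0.3117]
blade/hook x [0.435  0.5948]
hoop scene 534 ((508.5692138671875, 274.7856140136719), (146.8180389404297, 161.418701171875), 90.07840728759766)
```

View pics/c13.png

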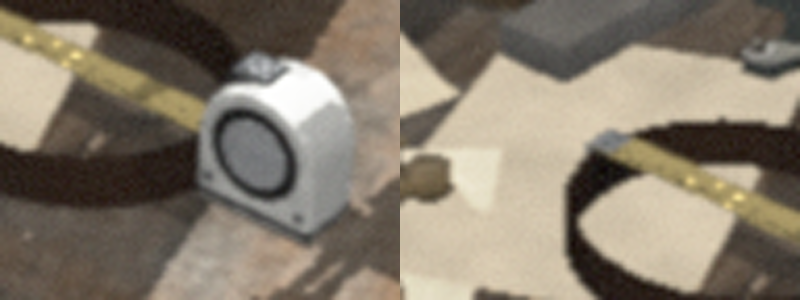

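The last view shows the nose against the near rim (left crop, 200,165), the hook over the far rim (right crop, 610,140), and the lock down: its top went from 75.9 to 70.3 mm. I hand it in.

```bash
python3 -c "
from h import *
env.close_job()"
```

```text
the job is handed in; nothing more can be done
```

The tape is measured across the hoop along its widest axis and locked, and I handed the job in at about 47 s. No verdict was reported.

**How it went:** The hook went over the far rim with the case inside the hoop. I pitched the case about 10° nose-down in the grip, so the hook stayed caught while the case passed over the near rim. The case then stood upright with its nose eased up against the outside of that rim, and I pressed the lock and withdrew the hand.

**Last checks:**
- **Lock:** its top dropped about 5.6 mm in the camera, from 75.9 to 70.3. It bottomed out under about 9 N, so it should be fully down.
- **Blade:** it runs level right across the hoop, with the hook still over the far rim.
- **Nose:** it is against the near rim in the picture. From the measured positions it is about 0.5 mm from the rim, which is within the camera's 2 mm error.
- **Hoop:** its centre stayed within about 1 mm of where it started.
- **Hand:** clear of everything, with no contact force.

**What went less well:**
- **First levelling:** I pressed the tape on the worktop with about 14 N and the pads slipped along the case, so I set it down and gripped it again.
- **Easing the nose up:** a second step I had already queued pushed with about 5–7 N against the rim before I backed off. No shift of the hoop showed, but anything under 1 mm would not be visible.
- **Lock:** I did not see it snap, because that happened within a move. The height and the force are the only evidence.

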